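# Strip down the disc cutter after a cutting job

### The job

The discs are cut, so strip the disc cutter down. First draw the three punches, leaving the guide plate seated on its pins, and stand each one upright, right down through both decks of the wooden punch stand, in the bore marked with its own paint colour. Then lift the guide plate off and lay it flat, same side up, in the middle of the rubber mat with its long side along the mat's, and last lift the copper strip off the die and lay it flat in the blue offcut tray; leave everything at rest.

Things in the scene. Friction and masses are not known exactly. Their poses are not given: they have to be found in the camera images.
- cutter_base: disc cutter's lower half, fixed: green foot 74 x 128 x 12 mm, dark die 52 x 112 mm, its face at 40 mm, stock rails along both long sides (top at 43 mm), two 8 mm guide pins at (21, 45) and (-21, -45) mm, tops at 62 mm. Origin: centre of the underside, y along the row of bores (long side), z up. Bores at x = 0, y = -32 (small), 0, +32 mm (large), 20 mm deep.
- guide_plate: aluminium upper plate of the cutter, 60 (x) x 112 (y) x 16 mm, 350 g, lying on the stock rails with its underside 43 mm over the bench, over the guide pins with 1 mm play; lift straight up 20 mm to clear them. The die below is 4 mm narrower on each long side. Origin: centre of its underside, y along the long side, z up.
- copper_strip: flat copper strip, 26 (x) x 140 (y) x 2 mm, 60 g, with three punched holes, lying loose on the die between the rails, under the guide plate. Origin: centre of its underside, y along its length, z up. Its +y end sticks out 34 mm beyond the die and 26 mm beyond the green foot, 40 mm over the bench, so that fingers can pinch its two edges there.
- punch_small: steel punch, upright cylinder 10 mm wide, 72 mm long, its top 22 mm painted yellow; 40 g. Origin: centre of its foot, z along it to the head. At the start in the cutter at (0, -32) mm of cutter_base, foot 20 mm over the bench, top 33 mm proud of the guide plate, 1 mm play all round; draws straight up, clear after 45 mm.
- punch_medium: steel punch, upright cylinder 13 mm wide, 72 mm long, its top 22 mm painted blue; 90 g. Origin: centre of its foot, z along it to the head. At the start in the cutter at (0, 0) mm of cutter_base, foot 20 mm over the bench, top 33 mm proud of the guide plate, 1 mm play all round; draws straight up, clear after 45 mm.
- punch_large: steel punch, upright cylinder 16 mm wide, 72 mm long, its top 22 mm painted red; 130 g. Origin: centre of its foot, z along it to the head. At the start in the cutter at (0, +32) mm of cutter_base, foot 20 mm over the bench, top 33 mm proud of the guide plate, 1 mm play all round; draws straight up, clear after 45 mm.
- punch_stand: wooden stand, 48 (x) x 118 (y) mm, fixed, turned any way round. Upper deck's top at 42 mm, 5 mm thick; 17 mm gap; lower block's top at 20 mm, its blind bores in line with the deck's, floor at 6 mm (a seated punch's foot). Bores at x = 0: y = -36 mm, 16 mm wide, yellow paint patches beside it; y = 0, 19 mm, blue; y = +36 mm, 22 mm, red. Origin: centre of the underside, y along the row, z up.
- rubber_mat: flat black rubber mat, 140 (x) x 90 (y) x 4 mm, fixed to the bench, the rest for the guide plate. Origin: centre of the underside, x along its long side.
- offcut_tray: shallow blue metal tray, fixed, outside 180 (x) x 74 (y) x 16 mm, walls and floor 3 mm; the rest for the copper strip. Origin: centre of the underside, x along its long side; inner floor 3 mm above the bench.
Mind the look-alikes: they are no part of the job. What is shaped like the guide_plate but pink is not meant.

How it is judged (in metres and radians):
On the way, in this order (a step that is already met when the one before it is completed fails the run):
1. all three punches stand in their own bores of the stand while the guide plate is still seated on the cutter (x of punch_small in the frame of punch_stand between -0.007 and 0.007 m and y of punch_small in the frame of punch_stand between -0.043 and -0.029 m and z of punch_small in the frame of punch_stand between 0.002 and 0.01 m and angle between each of punch_small, punch_medium, punch_large's own z axis and vertical below 0.15 rad and linear speed of each of punch_small, punch_medium, punch_large below 0.02 m/s and x of punch_medium in the frame of punch_stand between -0.007 and 0.007 m and y of punch_medium in the frame of punch_stand between -0.007 and 0.007 m and z of punch_medium in the frame of punch_stand between 0.002 and 0.01 m and x of punch_large in the frame of punch_stand between -0.007 and 0.007 m and y of punch_large in the frame of punch_stand between 0.029 and 0.043 m and z of punch_large in the frame of punch_stand between 0.002 and 0.01 m and z of guide_plate in the frame of cutter_base between 0.039 and 0.047 m), for 0.2 s.
2. the guide plate lies on the rubber mat, the strip still on the die (horizontal distance between guide_plate and rubber_mat below 0.015 m and z of guide_plate in the frame of rubber_mat between 0.001 and 0.007 m and angle between guide_plate's own z axis and vertical below 0.08 rad and angle between the y axis of guide_plate and the x axis of rubber_mat, either way round below 0.2 rad and linear speed of guide_plate below 0.02 m/s and z of copper_strip in the frame of cutter_base between 0.034 and 0.046 m), for 0.2 s.
3. the copper strip lies in the offcut tray (x of copper_strip in the frame of offcut_tray between -0.025 and 0.025 m and y of copper_strip in the frame of offcut_tray between -0.025 and 0.025 m and z of copper_strip in the frame of offcut_tray between -0.001 and 0.007 m and angle between copper_strip's own z axis and vertical below 0.08 rad and linear speed of copper_strip below 0.02 m/s), for 0.2 s.
At the end, for the whole second after the job is handed in: Punches in the bores of their colour: foot within 7 mm of the axis in x and y, 4 mm of the floor, 0.15 rad of upright. Plate flat on the mat, same side up, centres within 15 mm, long sides within 0.2 rad. Strip flat on the tray floor, within 25 mm of its centre in x and y. All at rest (all of step 3 and x of punch_small in the frame of punch_stand between -0.007 and 0.007 m and y of punch_small in the frame of punch_stand between -0.043 and -0.029 m and z of punch_small in the frame of punch_stand between 0.002 and 0.01 m and angle between each of punch_small, punch_medium, punch_large's own z axis and vertical below 0.15 rad and linear speed of each of punch_small, punch_medium, punch_large, guide_plate below 0.02 m/s and x of punch_medium in the frame of punch_stand between -0.007 and 0.007 m and y of punch_medium in the frame of punch_stand between -0.007 and 0.007 m and z of punch_medium in the frame of punch_stand between 0.002 and 0.01 m and x of punch_large in the frame of punch_stand between -0.007 and 0.007 m and y of punch_large in the frame of punch_stand between 0.029 and 0.043 m and z of punch_large in the frame of punch_stand between 0.002 and 0.01 m and horizontal distance between guide_plate and rubber_mat below 0.015 m and z of guide_plate in the frame of rubber_mat between 0.001 and 0.007 m and angle between guide_plate's own z axis and vertical below 0.08 rad and angle between the y axis of guide_plate and the x axis of rubber_mat, either way round below 0.2 rad); the robot touches nothing.
It also fails if it takes over 136 s, if anything falls off the work surface, if the arm or the gripper's body presses on something with over 40 N, if the wrist force passes 120 N, or if a joint passes its speed limit or range.

### The arm

A 6-joint arm with a two-finger parallel gripper is mounted at the origin on a cart in front of the work surface, level with it; the furniture and walls round the work are solid. World frame = base frame: x ahead of the robot, y to its left, z up, the work surface at z = 0. Lengths are in mm, angles in rad, forces in N, time in s.
With the tool pointing down it reaches from about 275 to 750 mm from the base axis. Payload 10.2 kg.
Tool frame: the origin (TCP) lies at the very end of the fingers, on their centre line; the grasp point (between the pads) lies 19 mm behind it; z points along the fingers, y is the direction in which the jaws open and shut (so a half turn about z gives the same grasp; the last joint's range is limited). The gripper opens to 88 mm and grips with 3 to 60 N. Pads are 18 mm wide; open, the fingers measure 123 mm over their backs; the gripper's body (75 mm by 187 mm) begins 45 mm behind the grasp point.
Start: joints at [1.037, 0.313, 1.498, -0, 1.331, -0.223], TCP at [160.569, 499.849, 238.72] pointing down, gripper open.
Joint ranges: [-2.94, 2.94], [-0.97, 2.17], [0.19, 2.56], [-1.23, 4.37], [0.02, 3.11], [-2.88, 2.88]. Speed limits (rad/s): [2.39, 2.39, 3.01, 3.14, 3.14, 3.14].

### API

Orientations are given as a 3x3 rotation matrix whose columns are the frame's x, y, z axes.
In Python, from cell import env gives the robot as it stands. The module is installed in compiled form; this text tells all that it offers. Calls block until the motion is done:
- env.reach(position, orientation): joint-space move of the TCP to a pose.
- env.movel(position, rotation=None, speed=150, f_stop=None): straight line of the TCP; rotation=None keeps the orientation; speed is the mean speed in mm/s. With f_stop (N) it stops when the force on the tool has changed by that much, and returns True; else False.
- env.move_j(angles): joint-space move.
- env.ungrasp() and env.close(grasp_force=None): open the fingers fully, or close them until they stop; grasp_force is the grip in N (None keeps the last).
- env.wait(seconds).
- env.inverse_kinematics(position, orientation): joint angles nearest the present ones, or None.
- env.read_state(): the state.
- env.capture(name): name is "side" or "top"; returns a dict with "pixels" (384x512x3 uint8, blue, green, red), "fx", "fy", "cx", "cy" (pixels), "view" (4x4, takes a point from world to camera coordinates). Camera axes: x right, y up, looking along -z (the intrinsics and any distortion apply to the point x, -y, -z); pixel columns grow to the right and rows downward; lengths in mm; the calibration is good to about 2 mm. A picture is of the moment at which its call begins. There is no depth.
A pose or a line that the arm cannot do raises env.IKError and nothing moves.
- env.sign_off(): hands the job in, once; it reports no verdict.
The state is a dict: "time_s": time; "joint_pos": joint angles; "joint_vel": joint speeds; "joint_efforts": joint torques, N m; "position": TCP position; "tcp_rot": TCP orientation; "ft_force": force on the tool from outside, world axes, zero at the start; "torque": the same for the moment, N m; "width": finger opening in mm.
Only numpy, scipy, OpenCV 4.12 (cv2) and the standard library are available. Lean on these libraries where they do the work, as an engineer would, in place of code of your own. Each camera call takes 0.05 s, during which the arm holds its last target.

## Working session

There is one attempt and no reset: what is moved stays moved. The work goes in short steps, each a Python script; the robot and the scene stay as the last script left them, time stands still between calls to the robot, and variables do not carry over. Pictures are saved under pics/ and viewed, and the job is handed in when it is done.

```bash
mkdir -p pics; ls; python3 - <<'E'
from cell import env
import cv2,numpy as np
for n in("top","side"):
    c=env.capture(n); cv2.imwrite(f"pics/{n}0.png",c["pixels"])
    print(n,c["fx"],c["fy"],c["cx"],c["cy"],[k for k in c]); print(np.round(c["view"],4).tolist())
s=env.read_state();print(s["time_s"],s["position"],s["tcp_rot"],s["width"])
E
```

```text
pics
top 383.84315634460904 383.84315634460904 255.50446126083364 192.52071661675032 ['pixels', 'fx', 'fy', 'cx', 'cy', 'view']
[[0.0104, -0.9999, -0.007, -28.2785], [0.9837, 0.009, 0.1795, -525.2045], [-0.1794, -0.0087, 0.9837, -1019.674], [0.0, 0.0, 0.0, 1.0]]
side 352.6538540767992 352.6538540767992 254.35542799378868 190.3813390122519 ['pixels', 'fx', 'fy', 'cx', 'cy', 'view']
[[-0.9951, -0.0975, -0.0132, 532.962], [0.0387, -0.5113, 0.8585, -81.4629], [-0.0905, 0.8538, 0.5126, -929.4845], [0.0, 0.0, 0.0, 1.0]]
0.1 [160.45120451 499.65685419 238.23346547] [[-9.52084786e-01  3.05833692e-01 -5.59477498e-04]
 [ 3.05834112e-01  9.52084325e-01 -9.66314849e-04]
 [ 2.37138118e-04 -1.09112097e-03 -9.99999377e-01]] 88.25064393471015
```

View pics/top0.png

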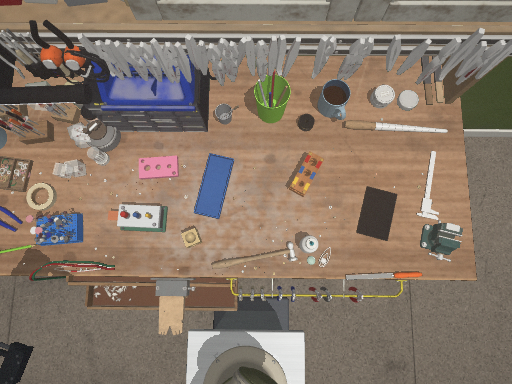

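View pics/side0.png

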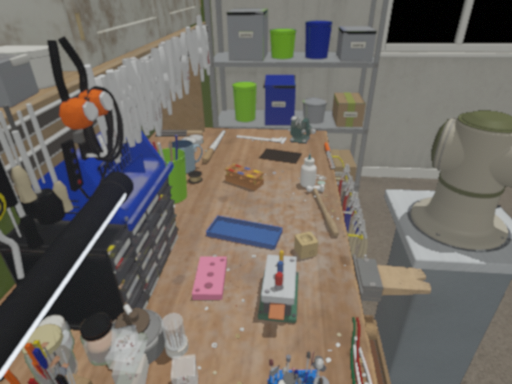

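```bash
cat > h.py <<'E'
import numpy as np,cv2
from cell import env
def ray(c,u,v):
    V=np.array(c["view"]);R=V[:3,:3];t=V[:3,3]
    d=np.array([(u-c["cx"])/c["fx"],-(v-c["cy"])/c["fy"],-1.0])
    return -R.T@t,R.T@d
def onz(c,u,v,z):
    o,d=ray(c,u,v); s=(z-o[2])/d[2]; return (o+s*d)[:2]
def proj(c,p):
    V=np.array(c["view"]);q=V[:3,:3]@np.array(p,float)+V[:3,3]
    return c["cx"]+c["fx"]*q[0]/-q[2], c["cy"]-c["fy"]*q[1]/-q[2]
def crop(c,x0,y0,w,h,k,fn):
    cv2.imwrite(fn,cv2.resize(c["pixels"][y0:y0+h,x0:x0+w],None,fx=k,fy=k,interpolation=cv2.INTER_CUBIC))
E
python3 - <<'E'
from h import *
c=env.capture("top")
a=[]
for x0,y0 in((100,180),(270,130),(175,140),(335,165)):
    a.append(cv2.resize(c["pixels"][y0:y0+75,x0:x0+100],None,fx=4,fy=4,interpolation=cv2.INTER_CUBIC))
cv2.imwrite("pics/top_crops.png",np.vstack([np.hstack(a[:2]),np.hstack(a[2:])]))
c=env.capture("side")
a=[]
for x0,y0 in((230,245),(190,130)):
    a.append(cv2.resize(c["pixels"][y0:y0+80,x0:x0+100],None,fx=4,fy=4,interpolation=cv2.INTER_CUBIC))
cv2.imwrite("pics/side_crops.png",np.hstack(a))
E
```

```text
(no output)
```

View pics/top_crops.png

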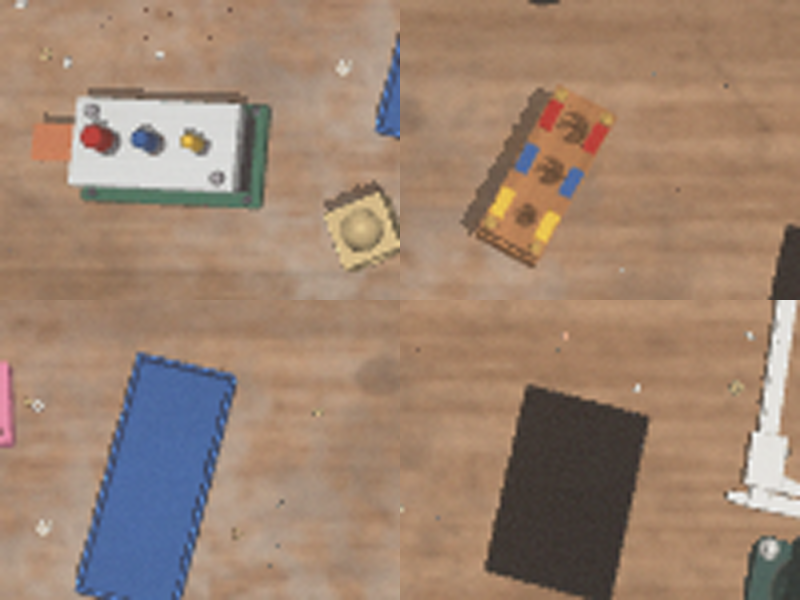

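View pics/side_crops.png

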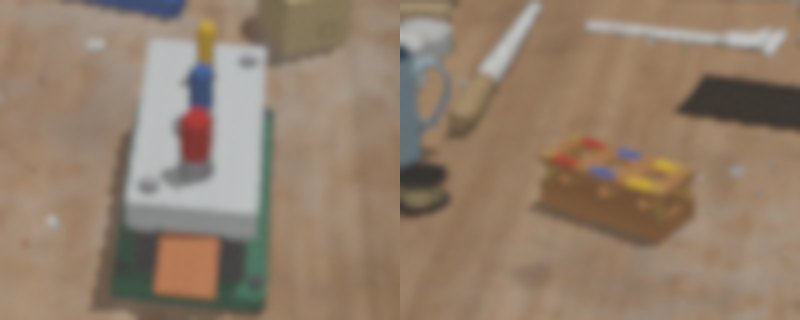

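```bash
cat >> h.py <<'E'
def hsvmask(c,lo,hi,box,k=1):
    x0,y0,w,h=box
    im=c["pixels"][y0:y0+h,x0:x0+w]
    hs=cv2.cvtColor(im,cv2.COLOR_BGR2HSV); return cv2.inRange(hs,np.array(lo),np.array(hi))
def blobs(c,lo,hi,box,amin=4):
    m=hsvmask(c,lo,hi,box); n,l,s,ce=cv2.connectedComponentsWithStats(m)
    return [(int(s[i,4]),ce[i]+np.array(box[:2]),l==i) for i in range(1,n) if s[i,4]>=amin]
RED=((0,150,90),(6,255,255));YEL=((20,130,120),(32,255,255));BLU=((105,110,60),(125,255,255))
E
python3 - <<'E'
from h import *
c=env.capture("top"); s=env.capture("side")
def rect(c,lo,hi,box,z,nm):
    b=max(blobs(c,lo,hi,box),key=lambda b:b[0])
    ys,xs=np.nonzero(b[2]); P=np.array([onz(c,x+box[0],y+box[1],z) for x,y in zip(xs,ys)]).astype(np.float32)
    r=cv2.minAreaRect(P); m=P.mean(0); w,v=np.linalg.eigh(np.cov(P.T)); a=np.arctan2(v[1,1],v[0,1])
    print(nm,b[0],"rect",np.round(r[0],1),np.round(r[1],1),"mean",np.round(m,1),"long axis deg",np.degrees(a)%180, r[2])
rect(c,(0,0,170),(180,40,255),(105,195,70,45),59,"plate")
rect(c,(60,60,20),(90,255,160),(100,180,75,60),12,"foot")
rect(c,(0,0,0),(180,110,75),(345,175,60,75),4,"mat")
rect(c,(105,100,60),(125,255,255),(185,145,55,80),6,"tray")
rect(c,(5,120,150),(15,255,255),(100,205,25,20),42,"strip")
for nm,h in(("R",RED),("B",BLU),("Y",YEL)):
    print(nm,"top stand",[(b[0],np.round(b[1],1).tolist(),np.round(onz(c,*b[1],42),1).tolist()) for b in blobs(c,*h,(280,145,50,55),3)])
    print(nm,"side stand",[(b[0],np.round(b[1],1).tolist(),np.round(onz(s,*b[1],42),1).tolist()) for b in blobs(s,*h,(215,155,60,40),3)])
    print(nm,"top cut",[(b[0],np.round(b[1],1).tolist(),np.round(onz(c,*b[1],88),1).tolist()) for b in blobs(c,*h,(112,202,55,30),3)])
    print(nm,"side cut",[(b[0],np.round(b[1],1).tolist()) for b in blobs(s,*h,(260,245,50,50),3)])
E
```

```text
plate 722 rect [456.5 296.1] [111.8  59.9] mean [455.5 293.5] long axis deg 91.2952697771784 87.9687728881836
foot 99 rect [424.1 297.4] [103.    8.7] mean [424.2 297.7] long axis deg 87.71134847380735 88.72034454345703
mat 1488 rect [ 477.8 -369.2] [ 88.7 138.6] mean [ 476.9 -369.2] long axis deg 165.2634471120957 75.35101318359375
tray 1517 rect [554.   98.7] [ 74.5 180.5] mean [551.6  99.1] long axis deg 167.47298027863982 77.23080444335938
strip 85 rect [459.5 372.8] [22.3 25.6] mean [459.6 372.8] long axis deg 110.38910270551256 0.5520027875900269
R top stand [(26, [307.2, 158.3], [626.6, -168.6]), (29, [318.4, 164.1], [609.7, -200.1])]
R side stand [(3, [238.0, 165.7], [607.2, -198.0]), (4, [230.8, 169.8], [626.0, -168.2])]
R top cut [(23, [122.8, 213.9], [457.2, 327.9])]
R side cut [(38, [278.6, 277.4])]
B top stand [(18, [301.2, 169.2], [594.6, -151.3]), (20, [312.4, 175.0], [577.9, -182.7])]
B side stand []
B top cut [(12, [134.5, 214.5], [455.9, 296.6])]
B side cut [(16, [268.6, 245.2]), (9, [280.0, 263.0])]
Y top stand [(25, [295.2, 179.9], [563.4, -134.2]), (25, [306.2, 186.1], [546.0, -165.0])]
Y side stand [(14, [256.5, 171.0], [544.5, -165.6]), (17, [249.9, 175.7], [561.6, -133.6])]
Y top cut [(11, [147.4, 215.3], [454.2, 262.3])]
Y side cut [(25, [281.1, 254.3])]
```

```bash
cat >> h.py <<'E'
def Rdown(deg):
    a=np.radians(deg); y=np.array([np.cos(a),np.sin(a),0]); z=np.array([0,0,-1.]); return np.column_stack([np.cross(y,z),y,z])
def bestR(pos,deg):
    q0=np.array(env.read_state()["joint_pos"]);o=[]
    for d in(deg,deg+180):
        q=env.inverse_kinematics(list(pos),Rdown(d))
        if q is not None: o.append((np.abs(np.array(q)-q0).max(),d,np.round(q,2)))
    return sorted(o,key=lambda t:t[0])
E
python3 - <<'E'
from h import *
c=env.capture("top"); s=env.capture("side")
g=cv2.cvtColor(c["pixels"],cv2.COLOR_BGR2GRAY).astype(float)
P=[]
for cx,cy in((123,207.5),(154,224.5)):
    x0,y0=int(cx)-4,int(cy)-4; w=np.clip(185-g[y0:y0+9,x0:x0+9],0,None)
    yy,xx=np.mgrid[y0:y0+9,x0:x0+9]; u,v=(w*xx).sum()/w.sum(),(w*yy).sum()/w.sum()
    p=onz(c,u,v,60);P.append(p);print((u,v),p)
print("mid",(P[0]+P[1])/2,np.degrees(np.arctan2(*(P[0]-P[1])[::-1])),"expected rel",np.degrees(np.arctan2(45,21)))
# side: plane ray x at red/yellow/blue blob for y known
for n,uv,y in(("R",(278.6,277.4),328),("B",(280,263),296),("Y",(281.1,254.3),264)):
    print(n,onz(s,*uv,83),onz(s,*uv,80))
print(proj(s,(457,328,92)),proj(s,(457,328,70)),proj(s,(455,264,92)),proj(s,(455,264,70)))
for p,d in(((456,296,63),-2.1),((456,296,200),-2.1),((586,-167,49),61.3),((586,-167,180),61.3)): print(bestR(p,d))
E
```

```text
(np.float64(123.50923076923077), np.float64(206.73333333333332)) [480.35169418 337.33135535]
(np.float64(154.5995475113122), np.float64(226.0889894419306)) [428.24525045 249.09154812]
mid [454.29847232 293.21145173] 59.43774599933496 expected rel 64.98310652189998
R [457.54515268 327.67139373] [457.59684891 324.63416049]
B [456.34166777 289.03104662] [456.38568936 285.74740346]
Y [455.04928342 263.685289  ] [455.08506347 260.24001566]
(np.float64(279.0008534998273), np.float64(273.93834889690237)) (np.float64(278.732743633967), np.float64(282.67017346302305)) (np.float64(281.2365061373202), np.float64(250.92636207257473)) (np.float64(280.9534385109401), np.float64(259.3536058660889))
[(np.float64(0.6764397094227441), -2.1, array([ 0.36,  0.55,  1.64, -0.  ,  0.95,  0.4 ])), (np.float64(2.5213654318259073), 177.9, array([ 0.36,  0.55,  1.64, -0.  ,  0.95, -2.74]))]
[(np.float64(0.6764397094227441), -2.1, array([ 0.36,  0.39,  1.5 , -0.  ,  1.26,  0.4 ])), (np.float64(2.5213654318259073), 177.9, array([ 0.36,  0.39,  1.5 , -0.  ,  1.26, -2.74]))]
[(np.float64(1.50627270722788), 61.3, array([-0.47,  0.69,  1.43, -0.  ,  1.02, -1.54])), (np.float64(1.825448131784139), 241.3, array([-0.47,  0.69,  1.43, -0.  ,  1.02,  1.6 ]))]
[(np.float64(1.50627270722788), 61.3, array([-0.47,  0.54,  1.31, -0.  ,  1.29, -1.54])), (np.float64(1.825448131784139), 241.3, array([-0.47,  0.54,  1.31, -0.  ,  1.29,  1.6 ]))]
```

Candidates in the top view are:
- **Guide plate:** the grey/white slab with punches at (141,216), or the pink decoy slab at (158,167).
- **Offcut tray:** the blue tray at (213,186), or the blue clutter boxes at (60,228) and (150,95).
- **Mat:** the black slab at (377,213); nothing else looks like it.
- **Stand:** the painted wooden block at (306,173), or the small wooden cube at (191,237).

By the description I choose the grey plate on the green foot, the tray at (213,186), the mat and the painted stand. The crops confirm these: red, blue and yellow heads at (123,214), (134,214) and (147,215), with the copper end at (112,215).

```bash
cat >> h.py <<'E'
CUT=np.array([456.2,296.0]);CA=87.8
uy=np.array([np.cos(np.radians(CA)),np.sin(np.radians(CA))])
STD=np.array([586.3,-167.0]);SA=-28.7
sy=np.array([np.cos(np.radians(SA)),np.sin(np.radians(SA))])
def go(xy,z,deg,sp=200,f=None):
    return env.movel([float(xy[0]),float(xy[1]),float(z)],Rdown(deg),speed=sp,f_stop=f)
def st(m=""):
    s=env.read_state();print(m,"t",round(s["time_s"],1),np.round(s["position"],1),"w",round(s["width"],1),"F",np.round(s["ft_force"],1))
def pull(yc):
    p=CUT+yc*uy; J=CA-90
    env.reach([*p,130.],Rdown(J)); go(p,63,J,100); env.close(25); st("closed")
    go(p,125,J,80); st("drawn"); go(p,175,J,250)
E
python3 - <<'E'
from h import *
pull(32)
p=STD+36*sy
env.reach([*p,175.],Rdown(SA+90)); st()
c=env.capture("side");crop(c,170,90,130,100,6,"pics/side1.png")
c=env.capture("top");crop(c,250,110,130,100,6,"pics/top1.png")
E
```

```text
closed t 3.7 [457.4 328.   63. ] w 15.5 F [-0.4  0.1  0.9]
drawn t 4.6 [457.2 327.9 124.5] w 15.1 F [0.9 0.  0.1]
 t 6.9 [ 618.  -183.5  174.8] w 15.3 F [-0.   0.1 -0.4]
```

View pics/side1.png

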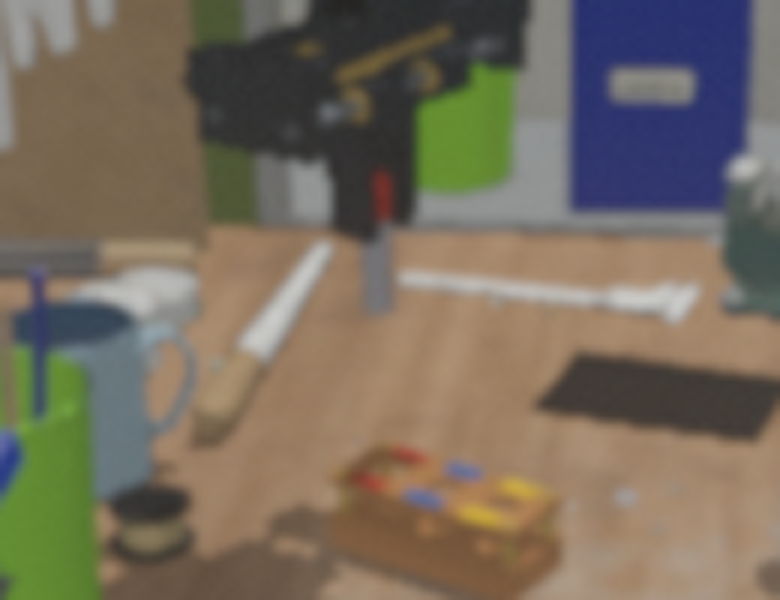

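Held punch: shank foot is at crop (378,308), about full-image (233.0,141.3), and it is upright. I'll compare that with the predicted pixel.

```bash
python3 - <<'E'
from h import *
s=env.capture("side");p=env.read_state()["position"]
for z in(132,150):print(proj(s,(p[0],p[1],z)))
# shank columns: grey pixels profile
g=s["pixels"][128:143,226:242].astype(int); print(g.sum(2)//3)
print(proj(s,(p[0]-1,p[1]-1.8,132)))
E
```

```text
(np.float64(232.72990509861623), np.float64(141.2606678362609))
(np.float64(232.4639667680774), np.float64(135.71933435996868))
[[ 72  63  58  55  52  54  66  88 103 108 108 110 113 119 120 121]
 [ 98  88  80  74  64  62  77  95 109 117 122 125 127 128 130 131]
 [119 114 108  99  88  85  95 107 113 118 125 130 132 133 134 136]
 [127 124 121 115 107 106 110 113 113 118 125 130 133 135 136 137]
 [127 126 124 119 114 114 115 114 114 118 126 131 134 136 138 138]
 [126 124 122 118 114 114 115 114 114 118 127 132 136 138 139 139]
 [125 122 121 118 114 114 115 115 114 119 132 142 146 147 147 146]
 [125 122 121 119 116 115 116 114 114 121 142 162 169 169 167 166]
 [125 123 122 120 117 116 115 114 113 120 146 171 179 181 181 180]
 [126 124 124 122 118 115 116 114 113 117 135 153 160 165 168 168]
 [125 124 122 120 116 115 116 115 112 116 125 133 137 142 145 146]
 [122 122 120 118 114 114 116 116 114 117 124 130 133 134 136 135]
 [121 119 117 115 113 114 117 115 115 118 126 131 133 135 135 132]
 [118 118 117 114 113 115 115 117 117 122 128 131 134 134 134 131]
 [119 117 115 114 115 116 119 120 124 128 131 135 135 135 132 130]]
(np.float64(233.14269243955698), np.float64(141.03772457521046))
```

View pics/top1.png

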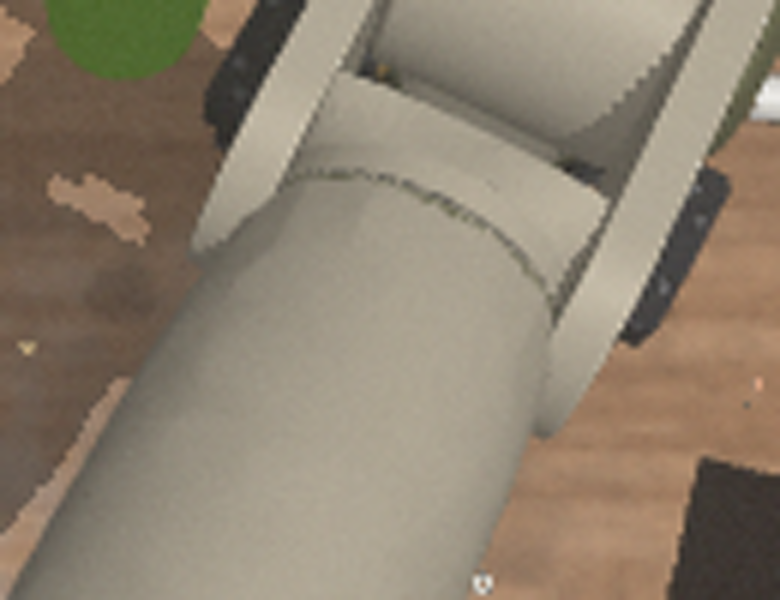

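Predicted and seen pixels agree (232.7 against about 232.7), so I'll insert. The top view is blocked by the arm.

```bash
cat >> h.py <<'E'
def insert(yc,off=(0,0)):
    J=SA+90; d=[(0,0),(1.5,0),(-1.5,0),(0,1.5),(0,-1.5),(3,0),(-3,0),(0,3),(0,-3)]
    b=STD+yc*sy+np.array(off)
    go(b,100,J,200)
    for o in d:
        p=b+o; 
        if o!=(0,0): go(p,env.read_state()["position"][2]+4,J,40)
        h=go(p,49.5,J,60,f=8); z=env.read_state()["position"][2]; st(f"try {o} hit {h}")
        if z<54: break
    else: print("NOT SEATED"); return False
    env.ungrasp(); st("released"); return True
def up():
    p=env.read_state()["position"]; env.movel([p[0],p[1],150.],speed=250)
E
python3 - <<'E'
from h import *
if insert(36): 
    up(); pull(0); env.reach([*STD,175.],Rdown(SA+90))
    c=env.capture("side");crop(c,170,90,130,100,6,"pics/side2.png"); p=env.read_state()["position"];print(proj(c,(p[0],p[1],132)))
E
```

```text
try (0, 0) hit False t 8.6 [ 618.  -184.3   49.7] w 15.3 F [-0.2  0.7 -0.9]
released t 9.7 [ 617.9 -184.3   49.5] w 88.1 F [ 0.5 -0.2  0.4]
closed t 14.0 [456.1 296.   63. ] w 12.1 F [-0.2 -0.1  0.2]
drawn t 15.0 [455.9 295.9 124.5] w 12.1 F [-0.8 -1.2 -1.3]
(np.float64(242.3108335172973), np.float64(143.81612941951218))
```

View pics/side2.png

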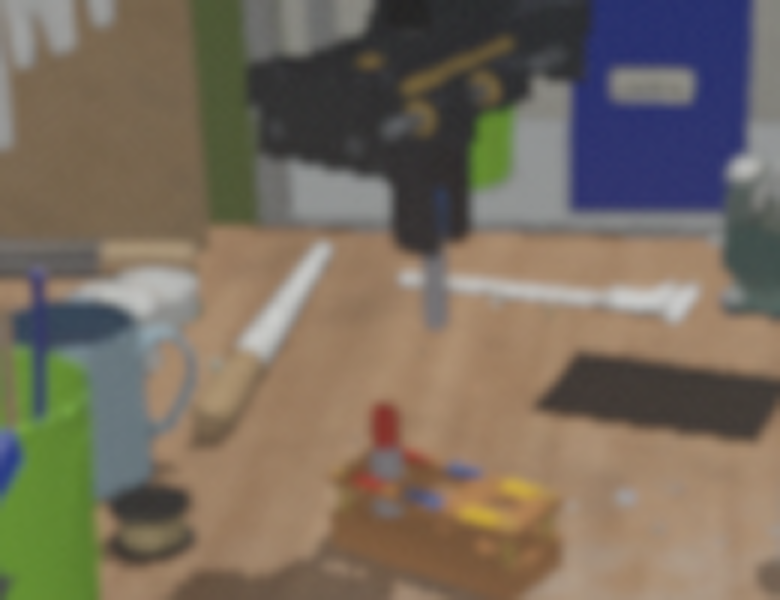

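The red punch is seated in its bore (crop 385,450). The blue one is held upright over the stand with its foot at about crop (434,325), full-image (242.3,144), against a predicted (242.3,143.8). I'll continue.

```bash
python3 - <<'E'
from h import *
if insert(0):
    up(); pull(-32); env.reach([*(STD-36*sy),175.],Rdown(SA+90))
    c=env.capture("side");crop(c,170,90,130,100,6,"pics/side3.png"); p=env.read_state()["position"];print(proj(c,(p[0],p[1],132)))
    if insert(-36):
        up()
        q=env.inverse_kinematics([456.,296.,200.],Rdown(CA-90)); env.move_j(q)
        c=env.capture("top");crop(c,260,130,100,75,8,"pics/top4.png")
        c=env.capture("side");crop(c,190,120,100,75,8,"pics/side4.png"); st()
E
```

```text
try (0, 0) hit False t 18.6 [ 586.4 -167.1   49.7] w 12.0 F [ 0.1 -0.6 -0.8]
released t 19.8 [ 586.3 -167.    49.5] w 87.9 F [-0.3 -0.6  0.3]
closed t 24.0 [455. 264.  63.] w 8.9 F [-0.   0.2  0.2]
drawn t 24.9 [454.7 263.9 124.5] w 8.8 F [-0.  -0.3 -1. ]
(np.float64(252.20759341658572), np.float64(146.4372361950654))
try (0, 0) hit False t 28.5 [ 554.8 -149.8   49.7] w 9.1 F [-0.2  0.8 -0.7]
released t 29.7 [ 554.7 -149.7   49.5] w 88.1 F [ 0.  -0.3  0.1]
 t 32.0 [456.3 295.4 199.7] w 87.9 F [ 0.6 -0.7 -0.2]
```

View pics/side4.png

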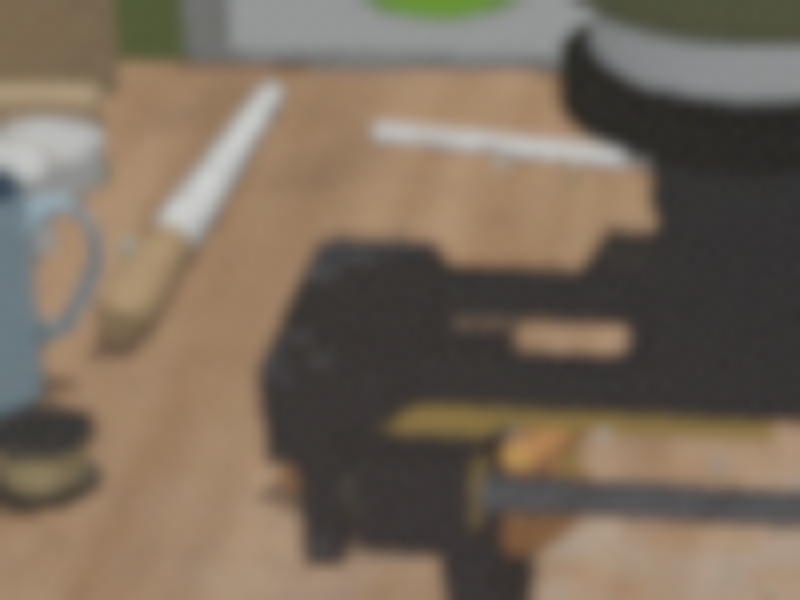

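View pics/top4.png

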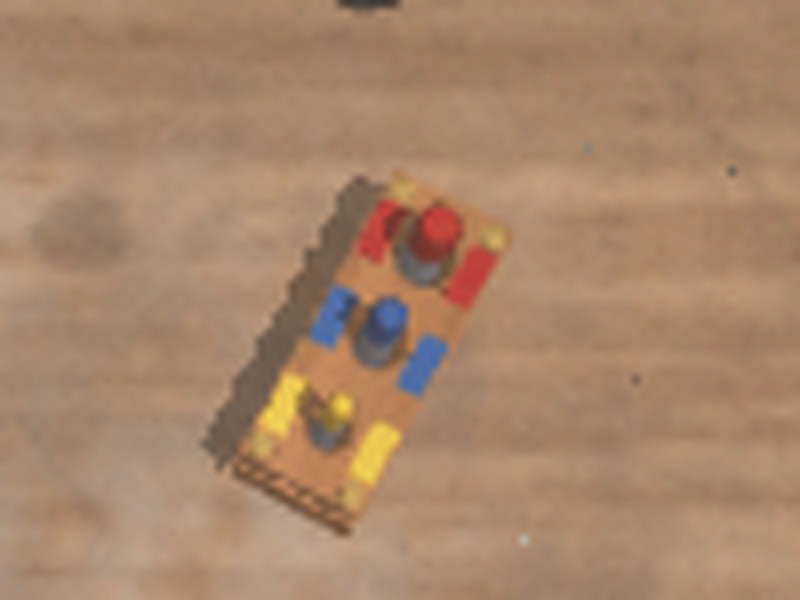

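All three punches stand in their own bores: red at top-view crop (425,245), blue (382,335), yellow (333,420). Next I draw the plate, gripping its long faces with the fingertips just above its underside so that they clear the mat when laying it down.

```bash
python3 - <<'E'
from h import *
J=CA-90
print(bestR((477.8,-369.2,10),75.3))
go(CUT,120,J,200)
h=go(CUT,44,J,80,f=12); st(f"down {h}")
env.close(50); st("closed")
go(CUT,56,J,30); st("lift12")
c=env.capture("side");crop(c,220,220,100,75,8,"pics/side5.png")
E
```

```text
[(np.float64(1.2106458996741696), 255.3, array([-0.85,  0.74,  1.47, -0.  ,  0.93,  0.98])), (np.float64(2.5640263208597487), 75.3, array([-0.85,  0.74,  1.47, -0.  ,  0.93, -2.17]))]
down False t 33.7 [456.5 296.1  44.5] w 88.0 F [-0.8 -0.4  0.1]
closed t 34.2 [456.2 296.   44.1] w 59.5 F [-0.8 -0.4  1.4]
lift12 t 34.8 [456.1 296.   56. ] w 59.3 F [-0.8 -0.5 -3.6]
```

View pics/side5.png

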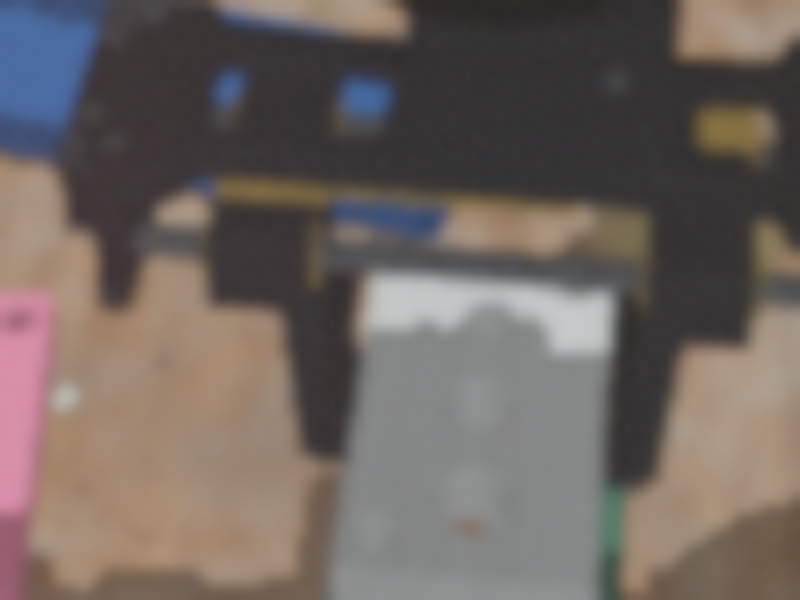

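The plate is held between the fingers (faces at crop x≈345 and 615), and the force reads one plate weight. I'll lift it clear and carry it to the mat.

```bash
python3 - <<'E'
from h import *
J=CA-90
go(CUT,80,J,60); go(CUT,200,J,200); st()
M=np.array([477.8,-369.2]); D=255.3
env.reach([*M,200.],Rdown(D)); go(M,60,D,150); st("over")
c=env.capture("side");crop(c,230,120,100,75,8,"pics/side6.png")
c=env.capture("top");crop(c,330,170,100,75,8,"pics/top6.png")
E
```

```text
t 36.1 [455.6 295.8 198.6] w 59.4 F [-0.4 -0.6 -3.7]
over t 39.6 [ 478.2 -369.6   61. ] w 59.8 F [-0.8  0.3 -3.3]
```

View pics/side6.png

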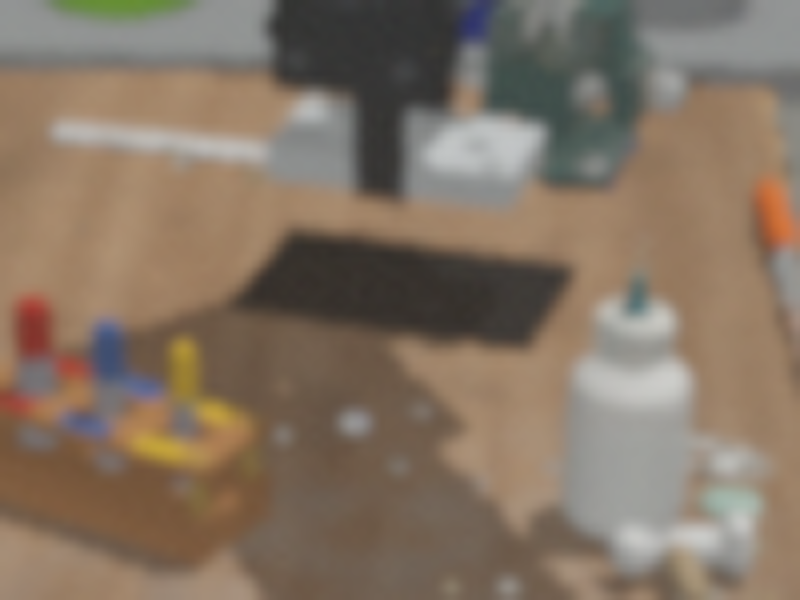

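View pics/top6.png

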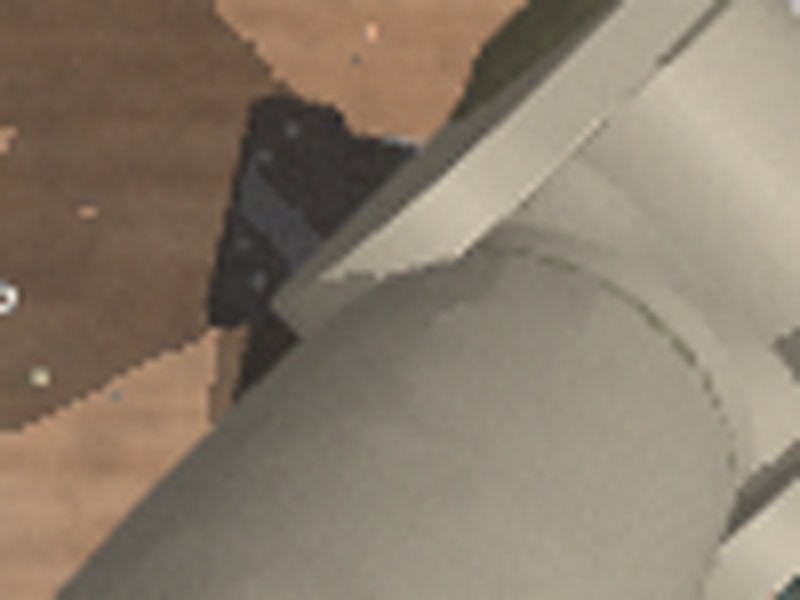

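The plate is level, its long side parallel to the mat's. The vise (side crop 490–640, 0–185) stands close to the gripper's far end, so I'll check clearance before lowering.

```bash
python3 - <<'E'
from h import *
s=env.capture("side");t=cv2.imread("pics/top0.png");c=env.capture("top")
cv2.imwrite("pics/vise.png",np.hstack([cv2.resize(t[210:270,405:475],None,fx=5.5,fy=5.5),cv2.resize(cv2.imread("pics/side0.png")[105:165,265:335],None,fx=5.5,fy=5.5)]))
for uv in((291,143),(310,143)):print("side base",onz(s,*uv,0))
for uv in((421,246),(428,222),(460,225)):
    print("top",[np.round(onz(c,*uv,z)).tolist() for z in(0,40,80)])
E
```

```text
side base [ 438.70344484 -490.88606024]
side base [ 364.41983292 -495.86287906]
top [[385.0, -492.0], [383.0, -475.0], [381.0, -458.0]]
top [[453.0, -516.0], [449.0, -499.0], [444.0, -481.0]]
top [[445.0, -607.0], [441.0, -586.0], [437.0, -565.0]]
```

View pics/vise.png

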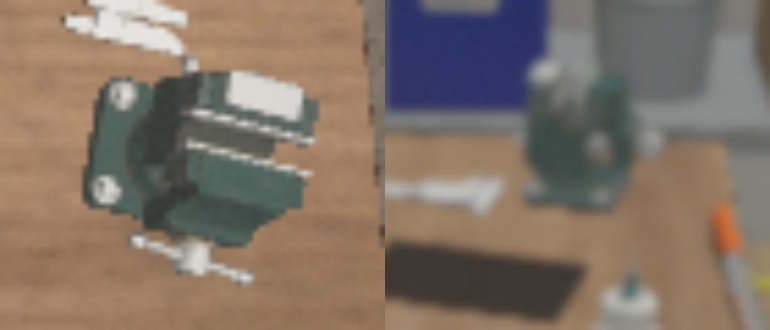

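Vise body starts at y≈−487 and the gripper's far corner reaches about −470, so it clears. Lowering.

```bash
python3 - <<'E'
from h import *
M=np.array([477.8,-369.2]); D=255.3
go(M,15,D,80); h=go(M,5,D,25,f=6); st(f"down {h}")
env.ungrasp(); st("open"); go(M,60,D,100); go(M,200,D,250)
q=env.inverse_kinematics([456.,200.,250.],Rdown(CA-90+180)); q2=env.inverse_kinematics([420.,150.,250.],Rdown(CA-90)); print(q2)
env.reach([420.,150.,250.],Rdown(CA-90)); st()
c=env.capture("top")
box=(345,175,75,75)
b=max(blobs(c,(0,0,150),(180,40,255),(345,185,65,60)),key=lambda b:b[0]); ys,xs=np.nonzero(b[2])
P=np.array([onz(c,x+345,y+185,20) for x,y in zip(xs,ys)],np.float32);print("plate",cv2.minAreaRect(P))
crop(c,330,170,100,75,8,"pics/top7.png")
crop(c,90,170,140,105,5.7,"pics/top7b.png")
E
```

```text
down True t 40.9 [ 477.7 -369.1    5.1] w 59.7 F [-0.5  0.6  5.2]
open t 41.5 [ 477.6 -368.2    4.5] w 88.5 F [1.8 4.  6. ]
[ 7.92013064e-02  1.27969075e-01  1.69977762e+00 -4.44089210e-16
  1.31384596e+00  1.17598550e-01]
 t 44.8 [420.4 149.5 249.9] w 87.9 F [ 0.   0.3 -0.2]
plate ((477.9980773925781, -368.7294921875), (59.97808074951172, 112.81007385253906), 75.44180297851562)
```

View pics/top7.png

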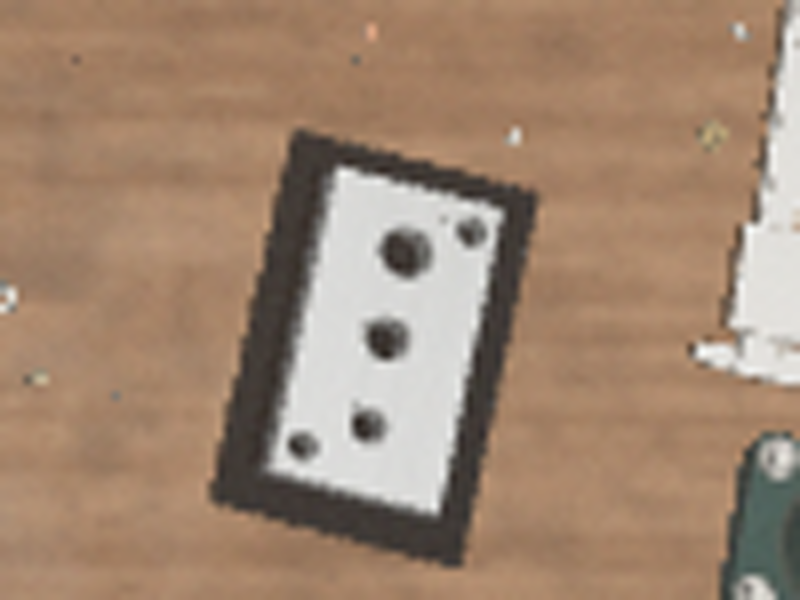

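View pics/top7b.png

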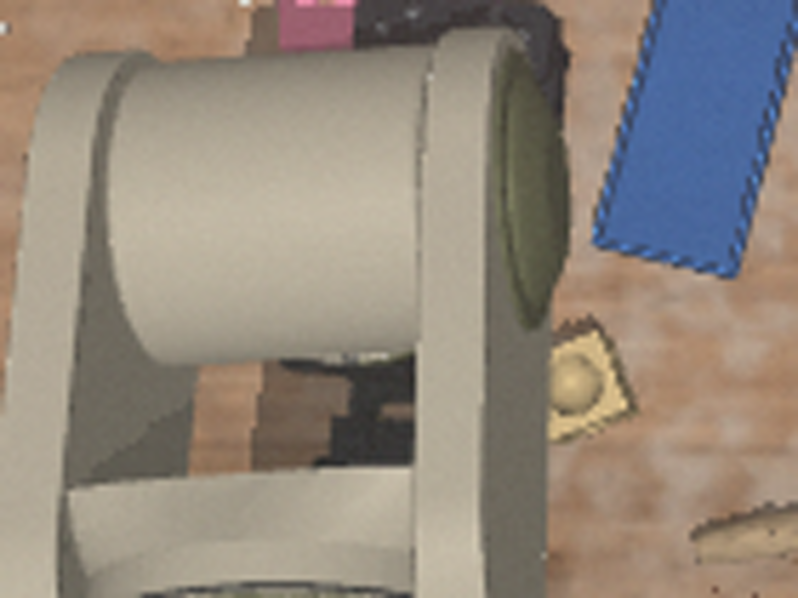

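The plate lies centred on the mat: measured (478.0,−368.7) against the mat centre (477.8,−369.2), with matching angle. The arm hides the cutter, so I'll step aside and measure the strip.

```bash
python3 - <<'E'
from h import *
env.reach([400.,-60.,250.],Rdown(CA-90)); st()
c=env.capture("top");s=env.capture("side")
crop(c,90,180,100,75,8,"pics/top8.png");crop(s,230,230,100,75,8,"pics/side8.png")
for z in(42,):
    b=[x for x in blobs(c,(4,110,120),(17,255,255),(100,195,80,45),20)]
    for x in b: print(x[0],x[1])
    b=max(b,key=lambda b:b[0]); ys,xs=np.nonzero(b[2])
    P=np.array([onz(c,x+100,y+195,z) for x,y in zip(xs,ys)],np.float32);print("strip",cv2.minAreaRect(P),P.mean(0))
E
```

```text
t 45.7 [400.2 -59.6 250. ] w 88.3 F [ 0.4 -1.3  0.9]
395 [131.9164557  215.91392405]
strip ((457.39935302734375, 316.18988037109375), (140.44732666015625, 25.848386764526367), 88.35413360595703) [457.46326 318.57428]
```

View pics/top8.png

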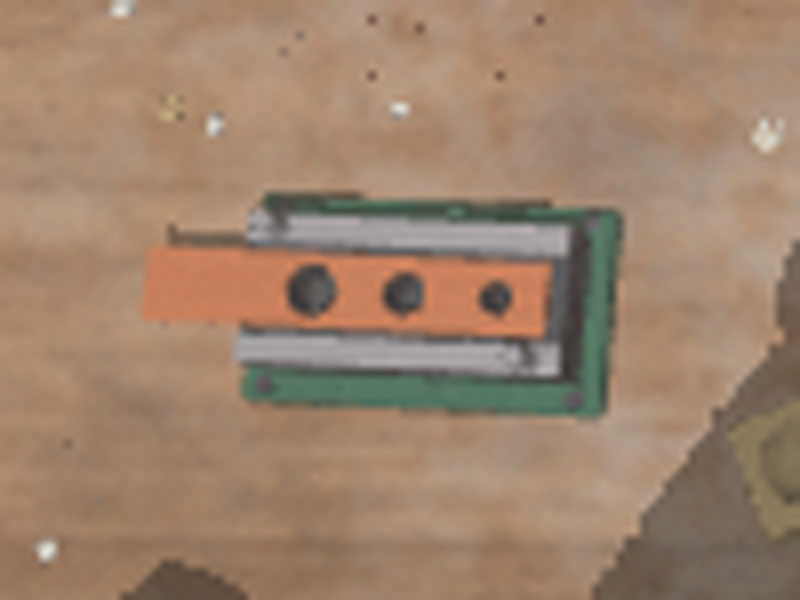

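View pics/side8.png

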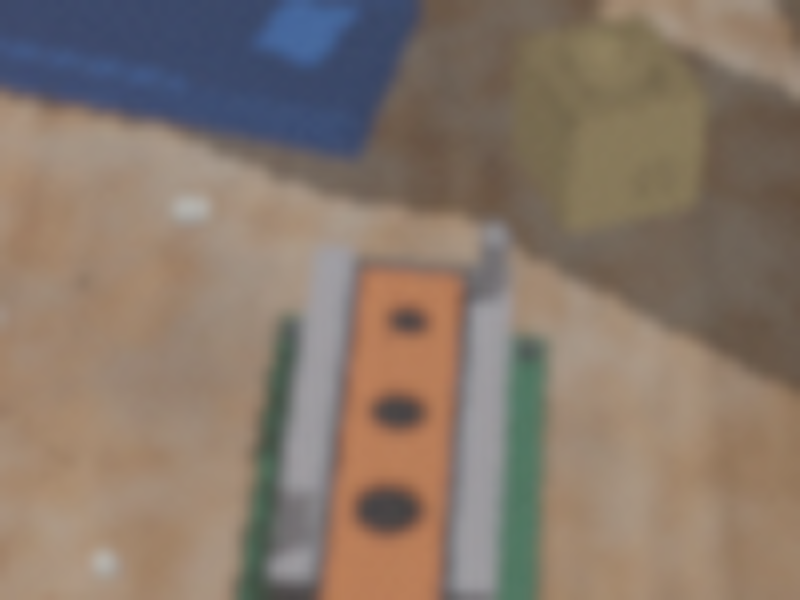

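The strip still lies on the die (top crop 145–550, 245–335), centre (457.4,316.2). I'll pinch it 56 mm from its centre, on the overhang. I'll release it above the tray walls (TCP about 17.5 mm), because the opening fingers would otherwise strike them.

```bash
python3 - <<'E'
from h import *
A=88.1; d=np.array([np.cos(np.radians(A)),np.sin(np.radians(A))]); G=np.array([457.4,316.2])+56*d; J=A-90
env.reach([*G,150.],Rdown(J)); go(G,60,J,150); h=go(G,35,J,60,f=10); st(f"down {h}")
env.close(40); st("closed")
go(G,60,J,40); st("lift"); go(G,160,J,150); st()
s=env.capture("side");crop(s,220,190,130,100,6,"pics/side9.png")
E
```

```text
down False t 48.8 [459.3 372.2  34.9] w 88.2 F [ 0.8 -0.4 -0.8]
closed t 49.8 [459.3 372.2  35. ] w 24.0 F [-0.4  0.6  0.5]
lift t 50.6 [459.2 372.1  59.9] w 23.6 F [-0.  -0.2 -1.1]
 t 51.4 [458.8 371.9 158.9] w 23.5 F [ 0.4 -0.8 -0.3]
```

View pics/side9.png

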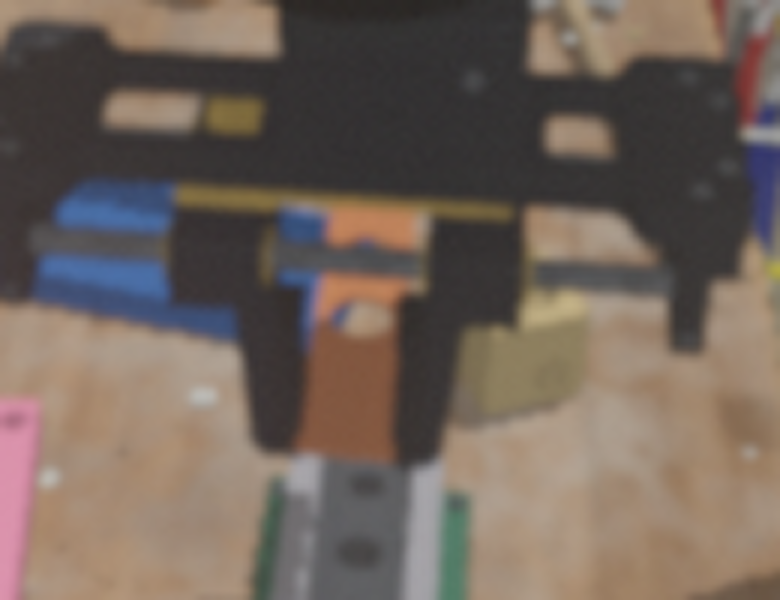

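The strip is held and level (crop 300–425, 210–455) and the die is empty. Carrying it to the tray.

```bash
python3 - <<'E'
from h import *
A=167.4; d=np.array([np.cos(np.radians(A)),np.sin(np.radians(A))]); T=np.array([554.,98.7])+56*d; J=A-90
env.reach([*T,160.],Rdown(J)); go(T,50,J,150); st()
s=env.capture("side");crop(s,180,180,130,100,6,"pics/side10.png")
E
```

```text
t 54.0 [499.8 111.   50.7] w 23.9 F [-0.7 -0.2  0.1]
```

View pics/side10.png

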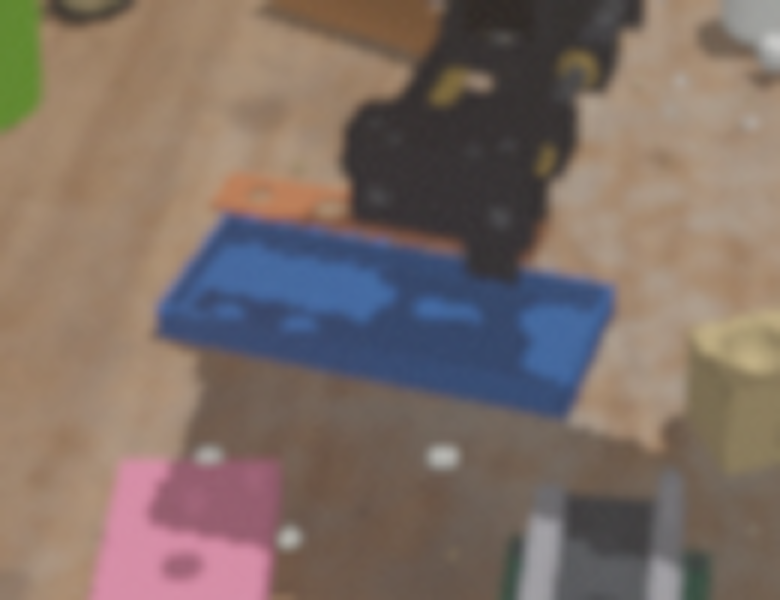

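The strip is level, parallel to the tray and above it (crop 215–540, 175–250). I'll lower to the wall top and release.

```bash
python3 - <<'E'
from h import *
A=167.4; d=np.array([np.cos(np.radians(A)),np.sin(np.radians(A))]); T=np.array([554.,98.7])+56*d; J=A-90
h=go(T,17.5,J,60,f=8); st(f"low {h}"); env.wait(0.3)
env.ungrasp(); st("open"); go(T,80,J,150); go(T,220,J,250)
env.reach([400.,330.,250.],Rdown(0)); env.wait(.5); st()
c=env.capture("top");s=env.capture("side")
cv2.imwrite("pics/top11.png",c["pixels"]);crop(c,160,130,110,82,7,"pics/top11c.png");crop(s,180,120,130,100,6,"pics/side11.png")
b=max(blobs(c,(4,140,120),(17,255,255),(190,150,50,75),20),key=lambda b:b[0]); ys,xs=np.nonzero(b[2])
P=np.array([onz(c,x+190,y+150,5) for x,y in zip(xs,ys)],np.float32);print("strip",cv2.minAreaRect(P))
E
```

```text
low False t 54.7 [499.5 110.9  17.5] w 23.5 F [ 0.2  0.4 -1. ]
open t 56.0 [499.4 110.9  17.5] w 87.8 F [ 1.1 -0.4  0.3]
 t 59.4 [400. 330. 250.] w 87.9 F [ 0.4 -0.  -0.6]Traceback (most recent call last):
  File "<stdin>", line 8, in <module>
ValueError: max() iterable argument is empty
```

View pics/top11c.png

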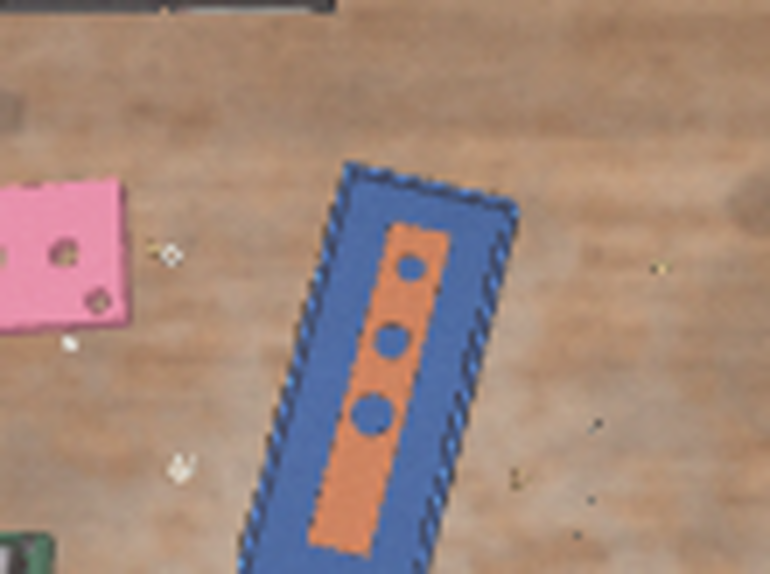

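View pics/side11.png

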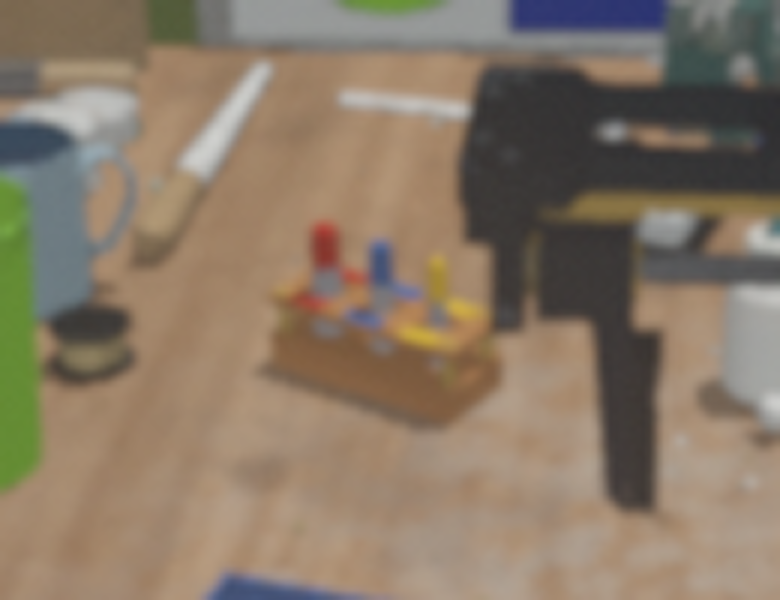

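View pics/top11.png

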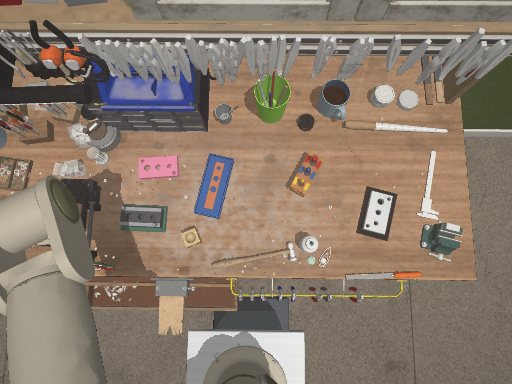

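The strip lies flat in the tray, px about (214,186). The plate is on the mat (377,213) and the punches are in the stand (306,173). One last number for the strip, then I hand in.

```bash
python3 - <<'E'
from h import *
c=env.capture("top")
b=max(blobs(c,(4,90,100),(18,255,255),(203,155,24,58),20),key=lambda b:b[0]); ys,xs=np.nonzero(b[2])
P=np.array([onz(c,x+203,y+155,5) for x,y in zip(xs,ys)],np.float32);r=cv2.minAreaRect(P);print("strip",r)
if np.linalg.norm(np.array(r[0])-[554,98.7])<15: env.sign_off(); print("signed off")
E
```

```text
strip ((554.6656494140625, 98.7843246459961), (25.71866798400879, 138.5325469970703), 77.40859985351562)
the job is handed in; nothing more can be done
signed off
```

I stripped the disc cutter in the order asked and handed the job in at about 60 s of the 136 s allowed. It gives no verdict, so what follows rests on my own measurements.

- **Punches:** I drew red, blue and yellow with the guide plate still seated and put each down its own bore. Each went to full depth with no contact stop, and the last pictures show all three upright beside their own colours.
- **Guide plate:** it lies flat, same side up, about 0.5 mm from the mat's centre by the top camera, with its long side within about 0.1° of the mat's. That was measured after laying it down; the final overview shows it still there.
- **Copper strip:** I let it drop about 19 mm from just above the tray walls, because opening the fingers lower would have struck them. It lies flat, within 1 mm of the tray's centre and parallel to it.

**Checks that disagreed or failed:**
- An early estimate of the cutter's angle from the guide pins was about 5° off the other measurements, so I discarded it.
- My first strip mask in the tray found nothing because the colour threshold was too tight; a looser one gave the strip figure above.
- While the jaws opened on the mat, the force reading shifted by about 4 N sideways. The plate's position afterwards was unaffected.

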